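# Get the soldering iron out from behind the parts

### The arm

A 6-joint arm with a two-finger parallel gripper is mounted at the origin on the work surface. World frame = base frame: x ahead of the robot, y to its left, z up, the work surface at z = 0. Lengths are in m, angles in rad, forces in N, time in s.
With the tool pointing down it reaches from about 0.25 to 0.775 m from the base axis. Payload 4 kg.
Tool frame: the origin (TCP) lies between the finger pads; the fingertips stand 25 mm ahead of it and the grasp point (between the pads) lies 6 mm ahead of it (robot.tip_reach is the z of the fingertips in the tool frame, in m); z points along the fingers, y is the line along which they close (so a half turn about z gives the same grasp; the last joint's range is limited). The gripper opens to 94 mm and grips with 3 to 60 N. Pads are 16 mm wide; open, the fingers measure 119 mm over their backs; the gripper's body (75 mm by 177 mm) begins 78 mm behind the grasp point.
Start: joints at [-1.397, 0.087, 1.371, -0, 1.684, -0.103], TCP at [0.15, -0.529, 0.231] pointing down, gripper open.
Joint ranges: [-3.1, 3.1], [-0.76, 2.03], [0.27, 2.55], [-1.08, 4.22], [0.17, 2.65], [-2.57, 2.57]. Speed limits (rad/s): [2.79, 2.79, 3.14, 3.14, 3.14, 3.14].

### API

Orientations are given as [roll, pitch, yaw] about the fixed x, y, z axes, in that order (R = Rz(yaw) Ry(pitch) Rx(roll)).
In Python, from bench import robot gives the robot as it stands. The module is installed in compiled form; this text tells all that it offers.
- The arm moves only by the shell command python3 -m handwheel 'ROWS'. ROWS is JSON, a list of rows, each a list of 3 entries, a list of its own where there are three numbers: the turn, a rotation vector about the world's x, y, z in units of 90 degrees (1.0 is 90 degrees), then the shift along the world's x, y, z in units of 0.05 m (1.0 is 0.05 m), then the closure, from 0 (fully open) to 1 (shut). A call has 1 to 5 rows; each row shifts and turns the commanded pose from where the row before left it; what a row does not reach is not made up. A row lasts 1/10 s, in which the tool goes at most 50 mm and 8.59 degrees, less where a joint would pass 70% of its speed; a pose out of reach is approached as far as the arm can. A call with a number of a shift or a turn outside -1 to 1 is refused whole. A call with a gripper value outside its range is refused whole. The fingers move at their own pace and stop on an object; the grip force is fixed at half the most. Time passes only in rows, so rows that do not move let the fingers close. It gives the time, the measured TCP pose, the force, the opening and the grip force at its end, in the units of the state.
- robot.get_obs(): the state, without advancing time (a new reading comes with each control period).
- robot.snapshot(name): name is "side" or "top"; returns (picture, depth): 384x512x3 uint8, red, green, blue; 384x512 float32, m along the optical axis (not along the pixel's ray), 0 where there is no reading.
- robot.calibration(name): a dict with "mtx" (3x3 intrinsics, pixels), "D" ([k1, k2, p1, p2, k3] as OpenCV has them; the pictures are not rectified), "extrinsics" (4x4, takes a point from camera to world coordinates). Camera axes: x right, y down, z forward; pixel columns grow to the right and rows downward; lengths in m; the calibration is good to about 2 mm. A picture is of the moment at which its call begins. calibration takes no time and is no camera call.
- robot.close_job(): hands the job in; it is judged then, once.
Trained networks look in the newest picture that a camera, given by its name, has taken for a name from the list of things; names that differ only in an ending like _2 or _b are one class to them, and where a whole thing is asked for, a point or a joint stands for the part that bears it (a point fixed in the world has none). Each returns a list of dicts, best first, with "p" (0 to 1); they miss things now and then, are a little off and sometimes report something else, mostly with a low value. They report only what shows in the picture. A call takes as long as a camera call. They do not tell look-alikes from the thing itself.
- robot.boxes_of(query, camera): "bbox" ([left, top, right, bottom] in pixels, round what is visible of it).
The state is a dict: "time": time; "joint_positions": joint angles; "qvel": joint speeds; "joint_torque": joint torques, N m; "tool_pos": TCP position; "ee_rot": TCP orientation; "wrist_force": force on the tool from outside, world axes, zero at the start; "wrist_torque": the same for the moment, N m; "width": finger opening in m; "finger_force": force on a finger pad.
Only numpy, scipy, OpenCV 4.12 (cv2) and the standard library are available. Lean on these libraries where they do the work, as an engineer would, in place of code of your own. Each camera call takes 0.05 s, during which the arm holds its last target. There are 200 camera calls.

### The job

The cordless soldering iron lies at the back of the shallow aluminium parts bay, walled in by a flux bottle, a capacitor can and a relay block. First stand all three upright in the empty black tray at the side, leaving the iron where it lies, then take the iron at its balance point, carry it level and lay it in the two saddles of its rest with the battery end in the wide saddle and the tip over the brass disc. Finally put the three back in the bay, upright, each on the very spot it came from, and never let any of them fall over.

Things in the scene. Friction and masses are not known exactly. Their poses are not given: they have to be found in the camera images.
- iron: Cordless soldering iron, 0.2 kg, lying flat behind the parts, 8-13 mm from them. Origin: on its flat underside below the balance point (bright metal band on handle); z up, +x to the tip. Heavy grey battery end x -63 to -23 mm, 34 wide, 28 high; black handle x -23 to 57, 24 wide, 24 high; steel barrel 8 mm thick, axis 12 mm up, to x 127. Held far from the origin, it tends to droop.
- iron_tip (a point): The tip of the iron's copper bit, 127 mm from the iron's origin along its x axis, 12 mm above its underside.
- bottle: White flux bottle standing in the front row of the bay: round, straight-sided, 44 mm in diameter up to 76 mm height, then a shoulder and a black cap 24 mm in diameter, 100 mm high overall, 0.12 kg. Origin: centre of its underside, z up.
- capacitor: Large screw-terminal capacitor standing in the front row of the bay: plain aluminium cylinder, 44 mm in diameter and 88 mm high, with two brass terminals on top that reach 93 mm, 0.17 kg. Origin: centre of its underside, z up.
- relay: Grey plastic relay block standing in the front row of the bay: rectangular, 40 mm (its x) by 46 mm (its y) by 86 mm high, six steel screw heads on top, 0.16 kg. Origin: centre of its underside, z up; its x axis is within 0.12 rad of the bay's x axis at the start.
- bay: Fixed aluminium bay, 150 (x) by 290 mm (y), floor 6 mm thick, rim 26 mm high (16 at the front, -x). Origin: centre of its underside on the table; +x to its back. The three parts stand in a row along y, 66 mm apart, about 35 mm in front of its centre, in any order; the iron lies behind along y, tip to +y. A ferrite ring and a heatsink lie at the row's ends.
- tray: Fixed empty black tray, 96 mm (x) by 220 mm (y) outside, walls 4 mm thick and 18 mm high, floor 4 mm thick: the side area for the three parts, side by side along its y. It is on the robot's left or right. Origin: centre of its underside on the table.
- rest: Fixed iron rest, across from the tray. Base plate 215 x 76 x 8 mm; two grey saddles 18 mm long in x, seats 36 mm above the table for the iron's underside, cheeks 14 mm higher. Wide saddle (54 mm inside) at x -47 mm, narrow one (44 mm) at x 31; room for fingers between. Brass disc at x 108 under the tip. Origin: on the table below where the iron's origin belongs; tip to +x.
Mind the look-alikes: they are no part of the job. What is shaped like the bottle but red is not meant.

How it is judged:
By the outcome, as a careful person would: the job done as asked, in the order asked, and still so for the second after the job is handed in, with the robot touching nothing.
It also fails if it takes over 141 s, if anything falls off the work surface, if the arm or the gripper's body presses on something with over 40 N, if the wrist force passes 120 N, or if a joint passes its speed limit or range.

## Working session

There is one attempt and no reset: what is moved stays moved. The work goes in short steps, Python scripts to look and compute and a shell command to move; the robot and the scene stay as the last step left them, time stands still between calls to the robot, and variables do not carry over. Pictures are saved under pics/ and viewed, at most 14 in all, crops included, and the job is handed in when it is done.

```bash
mkdir -p pics; cat > h.py <<'E'
import numpy as np, cv2
from bench import robot
def snap(c,fn=None):
    im,d=robot.snapshot(c)
    if fn: cv2.imwrite('pics/'+fn,im[:,:,::-1])
    return im,d
def cloud(c,d):
    k=robot.calibration(c);K=np.array(k['mtx'],float);D=np.array(k['D'],float);E=np.array(k['extrinsics'])
    v,u=np.mgrid[0:384,0:512]
    p=cv2.undistortPoints(np.stack([u.ravel(),v.ravel()],1).astype(np.float64)[:,None],K,D)[:,0]
    z=d.ravel();P=np.c_[p*z[:,None],z]@E[:3,:3].T+E[:3,3]
    P[z==0]=np.nan
    return P.reshape(384,512,3)
E
python3 - <<'E'
from h import *
for c in ['top','side']:
    im,d=snap(c,c+'0.png'); P=cloud(c,d); np.savez('c_'+c,im=im,P=P)
    print(c,np.round(robot.calibration(c)['extrinsics'],3).tolist())
    for q in ['iron','bottle','capacitor','relay','bay','tray','rest']:
        for b in robot.boxes_of(q,c)[:3]:
            l,t,r,bb=b['bbox']; print(q,round(b['p'],2),np.round(b['bbox']).tolist(),np.round(P[min(383,int((t+bb)/2)),min(511,int((l+r)/2))],3))
E
```

```text
top [[-0.127, -0.968, 0.215, 0.278], [-0.992, 0.125, -0.022, 0.012], [-0.006, -0.216, -0.976, 1.203], [0.0, 0.0, 0.0, 1.0]]
iron 0.66 [232.0, 153.0, 299.0, 175.0] [ 0.632 -0.04   0.03 ]
bottle 0.62 [269.0, 215.0, 287.0, 241.0] [ 0.458 -0.045  0.084]
bottle 0.61 [261.0, 172.0, 276.0, 195.0] [ 0.563 -0.037  0.105]
bottle 0.53 [230.0, 226.0, 255.0, 249.0] [0.444 0.039 0.103]
capacitor 0.74 [232.0, 173.0, 251.0, 202.0] [0.563 0.027 0.097]
relay 0.91 [282.0, 165.0, 305.0, 192.0] [ 0.57  -0.098  0.094]
bay 0.78 [202.0, 136.0, 325.0, 214.0] [ 0.589 -0.029  0.084]
tray 0.9 [112.0, 234.0, 206.0, 280.0] [0.436 0.251 0.005]
rest 0.77 [345.0, 177.0, 402.0, 263.0] [ 0.455 -0.283  0.036]
side [[-0.988, -0.113, 0.109, 0.427], [-0.157, 0.686, -0.71, 0.645], [0.005, -0.718, -0.696, 0.694], [0.0, 0.0, 0.0, 1.0]]
iron 0.71 [212.0, 158.0, 229.0, 207.0] [ 0.616 -0.026  0.033]
bottle 0.7 [272.0, 183.0, 293.0, 224.0] [0.451 0.062 0.076]
bottle 0.58 [224.0, 151.0, 247.0, 189.0] [ 0.574 -0.019  0.086]
capacitor 0.72 [223.0, 177.0, 243.0, 213.0] [0.567 0.047 0.067]
relay 0.6 [228.0, 138.0, 247.0, 163.0] [ 0.582 -0.086  0.093]
relay 0.6 [210.0, 155.0, 229.0, 209.0] [ 0.619 -0.026  0.032]
bay 0.77 [181.0, 146.0, 257.0, 235.0] [ 0.615 -0.007  0.023]
tray 0.56 [243.0, 246.0, 307.0, 354.0] [0.44  0.265 0.005]
rest 0.97 [256.0, 119.0, 326.0, 143.0] [ 0.456 -0.257  0.049]
```

View pics/top0.png

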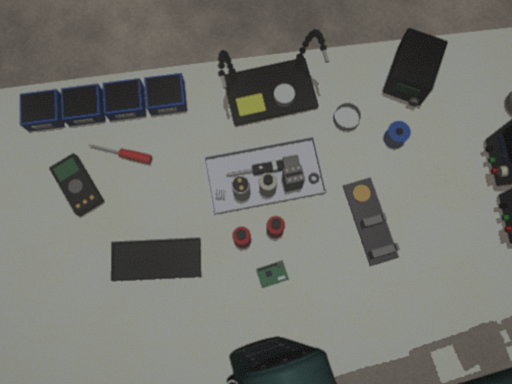

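View pics/side0.png

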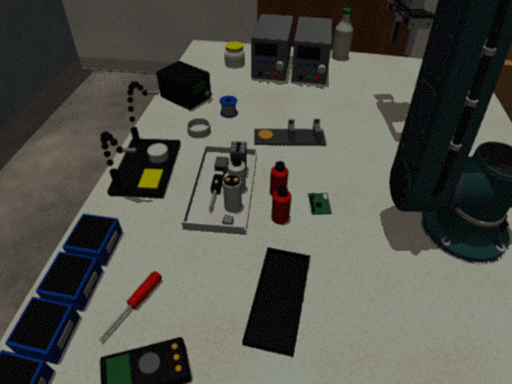

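The top view shows, in the bay from left (+y) to right, the capacitor (241,187), bottle (268,183) and relay (293,178), with the iron behind at (265,168). The tray is left at (156,259), the rest right at (370,221), with its disc at the far end. The red bottles at (242,237) and (276,226) are look-alikes.

```bash
python3 - <<'E'
from h import *
from scipy.optimize import least_squares
C={c:np.load(f'c_{c}.npz') for c in ['top','side']}
for c in C:
    P=C[c]['P']; im=C[c]['im'].astype(int)
    print('==',c)
    def rect(n,m):
        r=cv2.minAreaRect((P[m][:,:2]*1000).astype(np.float32)); print(n,m.sum(),np.round(r[0],1),np.round(r[1],1),round(r[2],1), 'zmed',np.round(np.median(P[m][:,2])*1000,1))
    def reg(x0,x1,y0,y1,z0,z1): return (P[...,0]>x0)&(P[...,0]<x1)&(P[...,1]>y0)&(P[...,1]<y1)&(P[...,2]>z0)&(P[...,2]<z1)
    rect('tray wall',reg(.36,.52,.1,.42,.010,.022)); rect('tray dark',reg(.36,.52,.1,.42,-.01,.03)&(im.sum(2)<120))
    rect('rest',reg(.33,.62,-.4,-.18,.005,.06)); rect('rest saddles',reg(.33,.62,-.4,-.18,.03,.06))
    rect('bay rim',reg(.48,.74,-.22,.16,.012,.03))
    # parts: cluster points above z .05
    m=reg(.53,.62,-.14,.08,.045,.12).astype(np.uint8)
    for n,(y0,y1) in dict(cap=(.0,.06),bot=(-.062,-.0),rel=(-.13,-.07)).items():
        q=reg(.52,.62,y0,y1,.045,.12); X=P[q]; top=X[:,2]>X[:,2].max()-.02
        print(n,len(X),'mean',np.round(X[:,:2].mean(0),4),'min',X.min(0).round(4),'max',X.max(0).round(4))
        rect(n+' top',reg(.52,.62,y0-.005,y1+.005,.08,.12))
        if n!='rel':
            s=least_squares(lambda p:np.hypot(X[X[:,2]<.078,0]-p[0],X[X[:,2]<.078,1]-p[1])-.022,X.mean(0)[:2],loss='soft_l1',f_scale=.002)
            print(' circ',(X[:,2]<.078).sum(),s.x.round(4))
    rect('iron',reg(.60,.66,-.12,.08,.02,.04))
    m=reg(.60,.66,-.16,.1,.012,.045); rect('iron2',m); 
    for lo in np.arange(-.1,.08,.02):
        q=reg(.60,.66,lo,lo+.02,.012,.045)
        if q.sum():print(round(lo,2),q.sum(),P[q].mean(0).round(4),P[q].min(0).round(3),P[q].max(0).round(3))
E
```

```text
== top
tray wall 517 [432.  259.5] [220.7  97.2] 85.7 zmed 16.5
tray dark 14 [436.  306.6] [117.   92.3] 83.2 zmed 9.1
rest 2368 [ 475.1 -290.3] [290.9 211.4] 2.9 zmed 9.0
rest saddles 414 [ 417.3 -291.1] [96.7 68.1] 8.8 zmed 36.6
bay rim 1333 [611.4 -34.1] [152.3 290.7] 3.9 zmed 22.0
cap 332 mean [0.5681 0.0284] min [0.55   0.0069 0.0458] max [0.593  0.0501 0.1029]
cap top 275 [571.8  28.1] [42. 42.] 39.9 zmed 93.8
 circ 55 [0.5731 0.0285]
bot 311 mean [ 0.5692 -0.0366] min [ 0.5524 -0.0583  0.0458] max [ 0.5961 -0.0164  0.1091]
bot top 251 [575.  -37.9] [40.7 42.9] 82.7 zmed 87.7
 circ 56 [ 0.575  -0.0374]
rel 412 mean [ 0.5777 -0.0993] min [ 0.56   -0.1248  0.0451] max [ 0.6033 -0.076   0.0972]
rel top 327 [ 582.  -100.9] [40.8 46.8] 5.2 zmed 91.5
iron 500 [628.8 -33. ] [ 30.4 174.5] 3.4 zmed 29.8
iron2 585 [631.8 -47.6] [221.7  44.3] 85.0 zmed 29.4
-0.1 89 [ 0.6315 -0.0901  0.0318] [ 0.617 -0.1    0.025] [ 0.647 -0.08   0.037]
-0.08 83 [ 0.6272 -0.0698  0.0282] [ 0.616 -0.08   0.016] [ 0.642 -0.06   0.034]
-0.06 84 [ 0.6258 -0.05    0.028 ] [ 0.615 -0.06   0.015] [ 0.639 -0.04   
[... 1305 characters left out ...]
90.0 zmed 31.3
-0.1 90 [ 0.6282 -0.09    0.032 ] [ 0.613 -0.1    0.015] [ 0.648 -0.081  0.038]
-0.08 58 [ 0.6265 -0.07    0.0298] [ 0.616 -0.08   0.014] [ 0.641 -0.06   0.034]
-0.06 57 [ 0.6266 -0.0491  0.0305] [ 0.616 -0.059  0.012] [ 0.64  -0.04   0.035]
-0.04 57 [ 0.6251 -0.0296  0.0302] [ 0.615 -0.039  0.013] [ 0.639 -0.02   0.034]
-0.02 87 [ 0.6249 -0.0092  0.0261] [ 0.614 -0.02   0.012] [ 0.638 -0.001  0.034]
0.0 20 [0.626  0.0103 0.0226] [0.621 0.    0.012] [0.648 0.019 0.025]
0.02 19 [0.6238 0.0303 0.0228] [0.62  0.021 0.021] [0.628 0.039 0.028]
0.04 22 [0.6233 0.0491 0.0218] [0.62  0.04  0.016] [0.628 0.059 0.025]
0.06 2 [0.6232 0.0615 0.0206] [0.622 0.061 0.021] [0.624 0.062 0.021]
```

```bash
python3 - <<'E'
from h import *
im=np.load('c_top.npz')['im'][130:220,195:330]; s=np.load('c_side.npz')['im'][110:240,175:335]
a=cv2.resize(im,(800,533),interpolation=cv2.INTER_CUBIC);cv2.imwrite('pics/z1.png',a[:,:,::-1])
a=cv2.resize(s,(738,600),interpolation=cv2.INTER_CUBIC);cv2.imwrite('pics/z2.png',a[:,:,::-1])
E
```

```text
(no output)
```

View pics/z1.png

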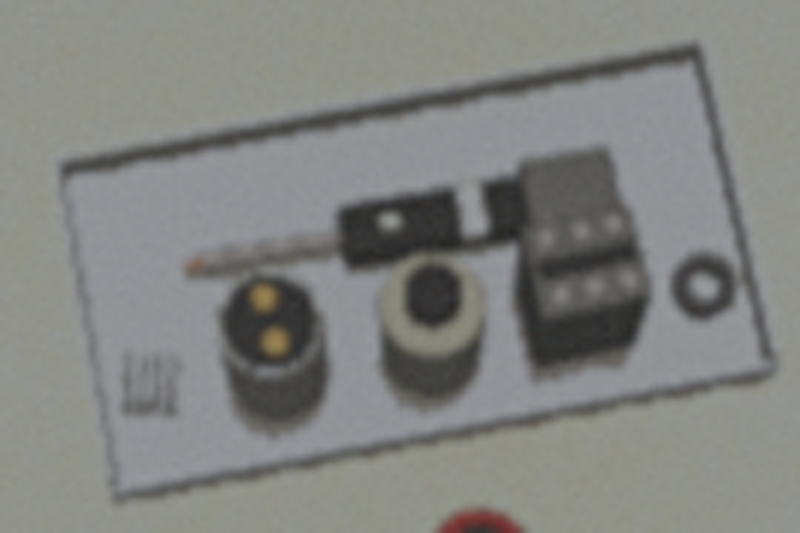

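The crop shows the bright balance band near (470,210). The tip is at (195,265), and the iron's battery end sits partly behind the relay. The positions agree between both cameras, so I'll check the tool's yaw and plan.

```bash
cat >> h.py <<'E'
from scipy.spatial.transform import Rotation as Ro
def st():
    o=robot.get_obs(); R=Ro.from_euler('xyz',o['ee_rot']).as_matrix()
    print('t',round(o['time'],2),'pos',np.round(o['tool_pos'],4),'zaxis',R[:,2].round(3),'yang',round(np.degrees(np.arctan2(R[1,1],R[0,1])),1),'w',round(o['width'],4),'ff',np.round(o['finger_force'],1),'wf',np.round(o['wrist_force'],1),'q',np.round(o['joint_positions'],2))
    return np.array(o['tool_pos']),np.degrees(np.arctan2(R[1,1],R[0,1]))
def to(x,y,z,a):
    p,y0=st(); print('units',np.round((np.array([x,y,z])-p)/.05,2).tolist(),'turn',round((a-y0)/90,3))
E
python3 -c "
from h import *
to(.582,-.101,.186,5)"
python3 -m handwheel '[[[0,0,0],[0,0,0.2],0]]'
```

```text
t 0.8 pos [ 0.1503 -0.5291  0.2306] zaxis [ 0. -0. -1.] yang -74.1 w 0.0941 ff 0.0 wf [ 0.7 -0.7  0.6] q [-1.4   0.09  1.37 -0.    1.68 -0.1 ]
units [8.63, 8.56, -0.89] turn 0.879
time: 0.9
tool_pos: [0.1501, -0.5283, 0.2392]
ee_rot: [-3.138, -0.0, 0.277]
wrist_force: [-0.1, -1.0, 0.9]
width: 0.0941
finger_force: 0.0
```

```bash
python3 -m handwheel '[[[0,0,0.044],[0.43,0.43,0],0],[[0,0,0.044],[0.43,0.43,0],0],[[0,0,0.044],[0.43,0.43,0],0],[[0,0,0.044],[0.43,0.43,0],0],[[0,0,0.044],[0.43,0.43,0],0]]' >/dev/null
python3 -m handwheel '[[[0,0,0.044],[0.43,0.43,0],0],[[0,0,0.044],[0.43,0.43,0],0],[[0,0,0.044],[0.43,0.43,0],0],[[0,0,0.044],[0.43,0.43,0],0],[[0,0,0.044],[0.43,0.43,0],0]]' >/dev/null
python3 -m handwheel '[[[0,0,0.044],[0.43,0.43,0],0],[[0,0,0.044],[0.43,0.43,0],0],[[0,0,0.044],[0.43,0.43,0],0],[[0,0,0.044],[0.43,0.43,0],0],[[0,0,0.044],[0.43,0.43,0],0]]' >/dev/null
python3 -m handwheel '[[[0,0,0.044],[0.43,0.43,0],0],[[0,0,0.044],[0.43,0.43,0],0],[[0,0,0.044],[0.43,0.43,0],0],[[0,0,0.044],[0.43,0.43,0],0],[[0,0,0.044],[0.43,0.43,0],0]]' >/dev/null
python3 -m handwheel '[[[0,0,0],[0,0,0],0],[[0,0,0],[0,0,0],0]]' >/dev/null
python3 -c "
from h import *
to(.582,-.101,.066,5)"
```

```text
t 3.1 pos [ 0.5804 -0.0989  0.2408] zaxis [-0.    -0.001 -1.   ] yang 5.1 w 0.0938 ff 0.0 wf [-0.2 -0.2  0.3] q [-0.26  0.17  1.26 -0.    1.71 -0.35]
units [0.03, -0.04, -3.5] turn -0.001
```

```bash
python3 -m handwheel '[[[0,0,0],[0.03,-0.04,-0.9],0],[[0,0,0],[0,0,-0.9],0],[[0,0,0],[0,0,-0.9],0],[[0,0,0],[0,0,-0.8],0],[[0,0,0],[0,0,0],0.4]]' >/dev/null
python3 -m handwheel '[[[0,0,0],[0,0,0],0.4],[[0,0,0],[0,0,0],0.4],[[0,0,0],[0,0,0],0.4],[[0,0,0],[0,0,0],0.4],[[0,0,0],[0,0,0],0.4]]'
python3 -c "
from h import *
to(.582,-.101,.066,5)
im,d=snap('side','g1.png');cv2.imwrite('pics/g1.png',cv2.resize(im[100:230,150:330],(720,520))[:,:,::-1])"
```

```text
time: 4.1
tool_pos: [0.582, -0.1012, 0.0661]
ee_rot: [3.141, 0.0, 1.659]
wrist_force: [-0.4, 1.0, 0.2]
width: 0.0563
finger_force: 0.0
t 4.1 pos [ 0.582  -0.1012  0.0661] zaxis [ 0.001 -0.    -1.   ] yang 5.1 w 0.0563 ff 0.0 wf [-0.4  1.   0.2] q [-0.27  0.26  1.5  -0.    1.38 -0.36]
units [-0.0, 0.0, -0.0] turn -0.001
```

View pics/g1.png

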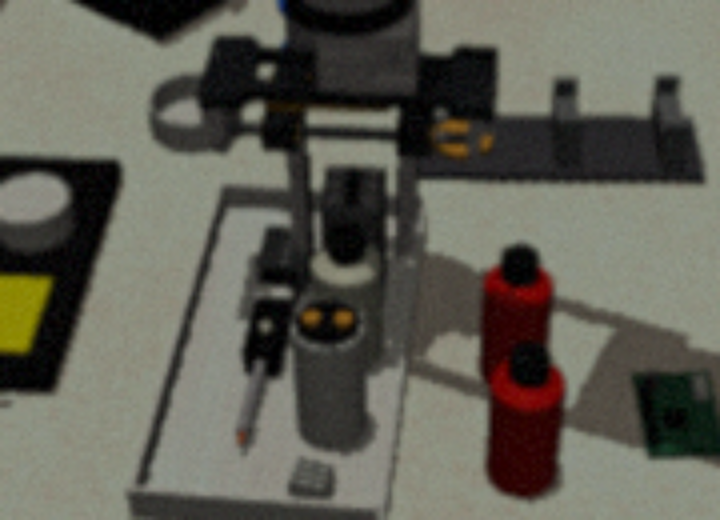

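The fingers at (308,200) and (405,200) straddle the relay at (356,200), which is centred between them. I'll close and lift.

```bash
python3 -m handwheel '[[[0,0,0],[0,0,0],1],[[0,0,0],[0,0,0],1],[[0,0,0],[0,0,0],1],[[0,0,0],[0,0,0],1],[[0,0,0],[0,0,0],1]]' 
python3 -m handwheel '[[[0,0,0],[0,0,0.3],1],[[0,0,0],[0,0,0.6],1],[[0,0,0],[0,0,0.6],1],[[0,0,0],[0,0,0.6],1],[[0,0,0],[0,0,0.5],1]]' >/dev/null
python3 -c "
from h import *
to(.4375,.3253,.0645,5)"
```

```text
time: 4.65
tool_pos: [0.5819, -0.101, 0.0655]
ee_rot: [3.141, -0.0, 1.659]
wrist_force: [0.4, -0.0, 0.4]
width: 0.0403
finger_force: 29.9
t 5.15 pos [ 0.5819 -0.1011  0.1983] zaxis [ 0.002 -0.001 -1.   ] yang 5.1 w 0.0397 ff 29.9 wf [-0.5  0.4 -1.9] q [-0.27  0.18  1.33 -0.    1.63 -0.36]
units [-2.89, 8.53, -2.68] turn -0.001
```

```bash
python3 -m handwheel '[[[0,0,0],[-0.1,0.27,0],1],[[0,0,0],[-0.2,0.6,0],1],[[0,0,0],[-0.2,0.6,0],1],[[0,0,0],[-0.2,0.6,0],1],[[0,0,0],[-0.2,0.6,0],1]]' >/dev/null
python3 -m handwheel '[[[0,0,0],[-0.2,0.6,0],1],[[0,0,0],[-0.2,0.6,0],1],[[0,0,0],[-0.2,0.6,0],1],[[0,0,0],[-0.2,0.6,0],1],[[0,0,0],[-0.2,0.6,0],1]]' >/dev/null
python3 -m handwheel '[[[0,0,0],[-0.2,0.6,0],1],[[0,0,0],[-0.2,0.6,0],1],[[0,0,0],[-0.2,0.6,0],1],[[0,0,0],[-0.2,0.6,0],1],[[0,0,0],[-0.2,0.46,0],1]]' >/dev/null
python3 -m handwheel '[[[0,0,0],[0,0,-0.6],1],[[0,0,0],[0,0,-0.8],1],[[0,0,0],[0,0,-0.8],1],[[0,0,0],[0,0,0],1]]'>/dev/null
python3 -c "
from h import *
to(.4375,.3253,.0645,5)"
```

```text
t 7.05 pos [0.4305 0.3227 0.0773] zaxis [-0.015 -0.009 -1.   ] yang 5.1 w 0.0398 ff 29.9 wf [-0.7 -0.9 -1.7] q [0.54 0.15 1.61 0.   1.4  0.45]
units [0.14, 0.05, -0.26] turn -0.001
```

```bash
python3 -m handwheel '[[[0,0,0],[0,0,-0.15],1],[[0,0,0],[0,0,0],1],[[0,0,0],[0,0,0],1]]'>/dev/null
python3 -c "
from h import *
to(.4375,.3253,.0645,5)"
```

```text
t 7.35 pos [0.438  0.3262 0.0803] zaxis [ 0.003  0.002 -1.   ] yang 5.1 w 0.0398 ff 29.9 wf [ 0.7  0.5 -0.8] q [0.54 0.15 1.6  0.   1.38 0.45]
units [-0.01, -0.02, -0.32] turn -0.001
```

```bash
python3 -m handwheel '[[[0,0,0],[0,0,-0.15],1],[[0,0,0],[0,0,-0.13],1],[[0,0,0],[0,0,0],1]]'
python3 -m handwheel '[[[0,0,0],[0,0,0],1],[[0,0,0],[0,0,0],1]]'
python3 -c "
from h import *
to(.4375,.3253,.0645,5)"
```

```text
time: 7.65
tool_pos: [0.4368, 0.3253, 0.0636]
ee_rot: [-3.141, 0.0, 1.659]
wrist_force: [0.5, -0.7, -1.8]
width: 0.0396
finger_force: 30.0
time: 7.85
tool_pos: [0.4367, 0.3254, 0.0639]
ee_rot: [-3.141, 0.0, 1.659]
wrist_force: [1.1, -0.7, -1.4]
width: 0.04
finger_force: 30.0
t 7.85 pos [0.4367 0.3254 0.0639] zaxis [-0. -0. -1.] yang 5.1 w 0.04 ff 30.0 wf [ 1.1 -0.7 -1.4] q [ 0.54  0.17  1.62 -0.    1.35  0.45]
units [0.02, -0.0, 0.01] turn -0.001
```

```bash
python3 -m handwheel '[[[0,0,0],[0,0,-0.03],1],[[0,0,0],[0,0,0],1],[[0,0,0],[0,0,0],0.3],[[0,0,0],[0,0,0],0.3],[[0,0,0],[0,0,0],0.2]]'
python3 -m handwheel '[[[0,0,0],[0,0,0.4],0],[[0,0,0],[0,0,0.6],0],[[0,0,0],[0,0,0.8],0],[[0,0,0],[0,0,0.8],0]]' >/dev/null
python3 -m handwheel '[[[0,0,0],[0.2,-0.52,0],0],[[0,0,0],[0.2,-0.52,0],0],[[0,0,0],[0.2,-0.52,0],0],[[0,0,0],[0.2,-0.52,0],0],[[0,0,0],[0.2,-0.52,0],0]]' >/dev/null
python3 -m handwheel '[[[0,0,0],[0.2,-0.52,0],0],[[0,0,0],[0.2,-0.52,0],0],[[0,0,0],[0.2,-0.52,0],0],[[0,0,0],[0.2,-0.52,0],0],[[0,0,0],[0.2,-0.52,0],0]]' >/dev/null
python3 -m handwheel '[[[0,0,0],[0.2,-0.52,0],0],[[0,0,0],[0.2,-0.52,0],0],[[0,0,0],[0.2,-0.52,0],0],[[0,0,0],[0.17,-0.51,0],0],[[0,0,0],[0,0,0],0]]' >/dev/null
python3 -m handwheel '[[[0,0,0],[0,0,0],0],[[0,0,0],[0,0,0],0]]' >/dev/null
python3 - <<'E'
from h import *
to(.5753,-.038,.0655,5)
# relay upright check + bottle refine
im,d=snap('side');P=cloud('side',d)
def reg(x0,x1,y0,y1,z0,z1): return (P[...,0]>x0)&(P[...,0]<x1)&(P[...,1]>y0)&(P[...,1]<y1)&(P[...,2]>z0)&(P[...,2]<z1)
m=reg(.38,.49,.27,.38,.075,.12);r=cv2.minAreaRect((P[m][:,:2]*1000).astype(np.float32));print(r,np.median(P[m][:,2]))
E
```

```text
time: 8.35
tool_pos: [0.4368, 0.3254, 0.0624]
ee_rot: [3.141, -0.0, 1.659]
wrist_force: [0.4, 0.1, -0.2]
width: 0.0601
finger_force: 0.0
t 10.45 pos [ 0.575  -0.0371  0.1924] zaxis [-0.     0.001 -1.   ] yang 5.1 w 0.094 ff 0.0 wf [-1.   0.1 -0.1] q [-0.16  0.16  1.37  0.    1.62 -0.25]
units [0.01, -0.02, -2.54] turn -0.001
((437.3201904296875, 325.79632568359375), (39.285255432128906, 46.347896575927734), 4.5308990478515625) 0.09087543378778418
```

Relay stands in the tray. Next, the bottle.

```bash
python3 -m handwheel '[[[0,0,0],[0,-0.02,-0.6],0],[[0,0,0],[0,0,-0.7],0],[[0,0,0],[0,0,-0.7],0],[[0,0,0],[0,0,-0.55],0],[[0,0,0],[0,0,0],0.3]]' >/dev/null
python3 -m handwheel '[[[0,0,0],[0,0,0],0.38],[[0,0,0],[0,0,0],0.38],[[0,0,0],[0,0,0],0.38],[[0,0,0],[0,0,0],0.38],[[0,0,0],[0,0,0],0.38]]'
python3 -c "
from h import *
to(.5753,-.038,.0655,5)
im,d=snap('side','g2.png');cv2.imwrite('pics/g2.png',cv2.resize(im[100:230,150:330],(720,520))[:,:,::-1])"
```

```text
time: 11.5
tool_pos: [0.5759, -0.0392, 0.0661]
ee_rot: [3.14, 0.0, 1.659]
wrist_force: [-0.5, 0.2, -0.0]
width: 0.0584
finger_force: 0.0
t 11.5 pos [ 0.5759 -0.0392  0.0661] zaxis [ 0.002 -0.    -1.   ] yang 5.1 w 0.0584 ff 0.0 wf [-0.5  0.2 -0. ] q [-0.17  0.23  1.54  0.    1.37 -0.25]
units [-0.01, 0.02, -0.01] turn -0.001
```

View pics/g2.png

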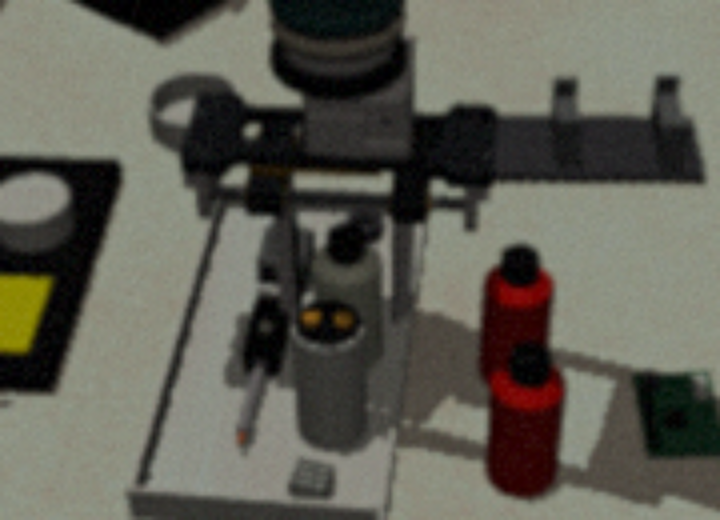

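The bottle at (348,250) stands centred between the fingers at (295,250) and (402,260). I'll grip it and carry it to the tray's middle.

```bash
python3 -m handwheel '[[[0,0,0],[0,0,0],1],[[0,0,0],[0,0,0],1],[[0,0,0],[0,0,0],1],[[0,0,0],[0,0,0],1],[[0,0,0],[0,0,0],1]]' 
python3 -m handwheel '[[[0,0,0],[0,0,0.3],1],[[0,0,0],[0,0,0.6],1],[[0,0,0],[0,0,0.6],1],[[0,0,0],[0,0,0.6],1],[[0,0,0],[0,0,0.5],1]]' 
python3 -m handwheel '[[[0,0,0],[-0.12,0.25,0],1],[[0,0,0],[-0.24,0.5,0],1],[[0,0,0],[-0.24,0.5,0],1],[[0,0,0],[-0.24,0.5,0],1],[[0,0,0],[-0.24,0.5,0],1]]' >/dev/null
python3 -m handwheel '[[[0,0,0],[-0.24,0.5,0],1],[[0,0,0],[-0.24,0.5,0],1],[[0,0,0],[-0.24,0.5,0],1],[[0,0,0],[-0.24,0.5,0],1],[[0,0,0],[-0.24,0.5,0],1]]' >/dev/null
python3 -m handwheel '[[[0,0,0],[-0.24,0.5,0],1],[[0,0,0],[-0.24,0.5,0],1],[[0,0,0],[-0.12,0.25,0],1],[[0,0,0],[0,0,0],1],[[0,0,0],[0,0,-0.4],1]]' >/dev/null
python3 -m handwheel '[[[0,0,0],[0,0,-0.7],1],[[0,0,0],[0,0,-0.7],1],[[0,0,0],[0,0,-0.5],1],[[0,0,0],[0,0,-0.2],1],[[0,0,0],[0,0,0],1]]' >/dev/null
python3 -m handwheel '[[[0,0,0],[0,0,-0.1],1],[[0,0,0],[0,0,0],1],[[0,0,0],[0,0,0],1]]' 
python3 -c "
from h import *
to(.4325,.2595,.0638,5)"
```

```text
time: 12.05
tool_pos: [0.5752, -0.0391, 0.065]
ee_rot: [-3.141, 0.0, 1.659]
wrist_force: [-0.9, 0.5, 1.0]
width: 0.0438
finger_force: 30.0
time: 12.55
tool_pos: [0.5756, -0.0391, 0.1979]
ee_rot: [3.139, 0.001, 1.659]
wrist_force: [0.4, -0.8, -0.4]
width: 0.0437
finger_force: 30.0
time: 14.85
tool_pos: [0.4322, 0.2612, 0.0664]
ee_rot: [3.139, -0.001, 1.659]
wrist_force: [-0.3, 0.8, -0.8]
width: 0.0435
finger_force: 30.0
t 14.85 pos [0.4322 0.2612 0.0664] zaxis [ 0.002  0.001 -1.   ] yang 5.1 w 0.0435 ff 30.0 wf [-0.3  0.8 -0.8] q [ 0.43  0.08  1.71 -0.    1.35  0.34]
units [0.01, -0.03, -0.05] turn -0.001
```

```bash
python3 -m handwheel '[[[0,0,0],[0,0,-0.04],1],[[0,0,0],[0,0,-0.02],1],[[0,0,0],[0,0,0],1],[[0,0,0],[0,0,0],1]]'
python3 -m handwheel '[[[0,0,0],[0,0,0],0.3],[[0,0,0],[0,0,0],0.3],[[0,0,0],[0,0,0],0.2],[[0,0,0],[0,0,0],0]]' >/dev/null
python3 -m handwheel '[[[0,0,0],[0,0,0.4],0],[[0,0,0],[0,0,0.6],0],[[0,0,0],[0,0,0.8],0],[[0,0,0],[0,0,0.8],0]]' >/dev/null
python3 -m handwheel '[[[0,0,0],[0.28,-0.47,0],0],[[0,0,0],[0.28,-0.47,0],0],[[0,0,0],[0.28,-0.47,0],0],[[0,0,0],[0.28,-0.47,0],0],[[0,0,0],[0.28,-0.47,0],0]]' >/dev/null
python3 -m handwheel '[[[0,0,0],[0.28,-0.47,0],0],[[0,0,0],[0.28,-0.47,0],0],[[0,0,0],[0.28,-0.47,0],0],[[0,0,0],[0.28,-0.47,0],0],[[0,0,0],[0.28,-0.47,0],0]]' >/dev/null
python3 -m handwheel '[[[0,0,0],[0,0,0],0],[[0,0,0],[0,0,0],0],[[0,0,0],[0,0,0],0]]' >/dev/null
python3 - <<'E'
from h import *
to(.573,.0283,.0655,5)
E
```

```text
time: 15.25
tool_pos: [0.4317, 0.2612, 0.0629]
ee_rot: [3.14, -0.0, 1.659]
wrist_force: [0.0, 0.3, 3.6]
width: 0.0435
finger_force: 30.0
t 17.35 pos [0.5708 0.0268 0.1919] zaxis [-0.     0.001 -1.   ] yang 5.1 w 0.0944 ff 0.0 wf [0.4 0.7 0.8] q [-0.05  0.15  1.38  0.    1.61 -0.14]
units [0.04, 0.03, -2.53] turn -0.001
```

```bash
python3 -m handwheel '[[[0,0,0],[0.04,0.03,-0.6],0],[[0,0,0],[0,0,-0.7],0],[[0,0,0],[0,0,-0.7],0],[[0,0,0],[0,0,-0.53],0],[[0,0,0],[0,0,0],0.3]]' >/dev/null
python3 -m handwheel '[[[0,0,0],[0,0,0],0.38],[[0,0,0],[0,0,0],0.38],[[0,0,0],[0,0,0],0.38],[[0,0,0],[0,0,0],0.38],[[0,0,0],[0,0,0],0.38]]'
python3 -c "
from h import *
im,d=snap('side','g3.png');cv2.imwrite('pics/g3.png',cv2.resize(im[120:360,150:330],(450,600))[:,:,::-1])"
```

```text
time: 18.35
tool_pos: [0.5739, 0.0274, 0.0665]
ee_rot: [3.14, 0.0, 1.659]
wrist_force: [-0.2, 1.4, 0.9]
width: 0.0583
finger_force: 0.0
```

View pics/g3.png

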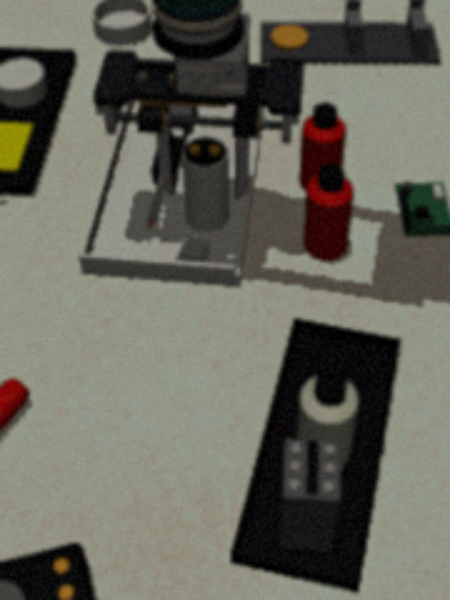

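The bottle (330,420) and relay (312,490) stand in the tray. The capacitor (207,185) is centred between the fingers.

```bash
python3 -m handwheel '[[[0,0,0],[0,0,0],1],[[0,0,0],[0,0,0],1],[[0,0,0],[0,0,0],1],[[0,0,0],[0,0,0],1],[[0,0,0],[0,0,0],1]]' 
python3 -m handwheel '[[[0,0,0],[0,0,0.3],1],[[0,0,0],[0,0,0.6],1],[[0,0,0],[0,0,0.6],1],[[0,0,0],[0,0,0.6],1],[[0,0,0],[0,0,0.5],1]]' >/dev/null
python3 -m handwheel '[[[0,0,0],[-0.29,0.33,0],1],[[0,0,0],[-0.29,0.33,0],1],[[0,0,0],[-0.29,0.33,0],1],[[0,0,0],[-0.29,0.33,0],1],[[0,0,0],[-0.29,0.33,0],1]]' >/dev/null
python3 -m handwheel '[[[0,0,0],[-0.29,0.33,0],1],[[0,0,0],[-0.29,0.33,0],1],[[0,0,0],[-0.29,0.33,0],1],[[0,0,0],[-0.29,0.33,0],1],[[0,0,0],[-0.29,0.33,0],1]]' >/dev/null
python3 -m handwheel '[[[0,0,0],[0,0,0],1],[[0,0,0],[0,0,-0.5],1],[[0,0,0],[0,0,-0.7],1],[[0,0,0],[0,0,-0.7],1],[[0,0,0],[0,0,-0.5],1]]' >/dev/null
python3 -m handwheel '[[[0,0,0],[0,0,-0.2],1],[[0,0,0],[0,0,0],1],[[0,0,0],[0,0,-0.04],1],[[0,0,0],[0,0,0],1],[[0,0,0],[0,0,0],1]]' 
python3 -c "
from h import *
to(.4275,.1937,.0638,5)"
```

```text
time: 18.9
tool_pos: [0.5732, 0.0274, 0.0655]
ee_rot: [-3.141, 0.0, 1.659]
wrist_force: [-0.1, 0.2, 0.5]
width: 0.0438
finger_force: 30.0
time: 21.4
tool_pos: [0.429, 0.1925, 0.0644]
ee_rot: [3.14, -0.0, 1.659]
wrist_force: [0.3, -0.2, -1.7]
width: 0.0439
finger_force: 30.0
t 21.4 pos [0.429  0.1925 0.0644] zaxis [ 0.002  0.    -1.   ] yang 5.1 w 0.0439 ff 30.0 wf [ 0.3 -0.2 -1.7] q [ 0.3   0.01  1.79 -0.    1.34  0.21]
units [-0.03, 0.02, -0.01] turn -0.001
```

```bash
python3 -m handwheel '[[[0,0,0],[0,0,-0.02],1],[[0,0,0],[0,0,0],0.3],[[0,0,0],[0,0,0],0.3],[[0,0,0],[0,0,0],0.2],[[0,0,0],[0,0,0],0]]'
python3 -m handwheel '[[[0,0,0],[0,0,0.4],0],[[0,0,0],[0,0,0.6],0],[[0,0,0],[0,0,0.8],0],[[0,0,0],[0,0,0.8],0]]' >/dev/null
python3 - <<'E'
from h import *
st()
ims=[]
for c in ['top','side']:
    im,d=snap(c);P=cloud(c,d);g=im.astype(int)
    def reg(x0,x1,y0,y1,z0,z1): return (P[...,0]>x0)&(P[...,0]<x1)&(P[...,1]>y0)&(P[...,1]<y1)&(P[...,2]>z0)&(P[...,2]<z1)
    for lo in np.arange(-.14,.08,.02):
        q=reg(.595,.66,lo,lo+.02,.016,.045)
        if q.sum():print(c,round(lo,2),q.sum(),P[q].mean(0).round(4),'x',P[q][:,0].min().round(3),P[q][:,0].max().round(3))
    m=reg(.60,.66,-.15,.1,.022,.045); Q=P[m]
    print('battery end y',np.percentile(Q[:,1],[0,1,99,100]).round(4))
    b=reg(.60,.65,-.085,-.02,.022,.04)&(g.sum(2)>np.percentile(g[reg(.60,.65,-.085,-.02,.022,.04)].sum(1),85)); print('band',np.median(P[b],0).round(4))
    ims.append(cv2.resize((im[130:220,195:330] if c=='top' else im[140:230,175:310]),(600,400),interpolation=cv2.INTER_CUBIC)[:,:400+200])
    # rest
    S=reg(.33,.50,-.35,-.22,.03,.07); Q=P[S]; 
    r=cv2.minAreaRect((Q[:,:2]*1000).astype(np.float32));print('sadd',np.round(r[0],1),np.round(r[1],1),r[2])
    a=np.radians(9);u=(Q[:,:2]-[.4255,-.2882])@np.array([np.cos(a),np.sin(a)]);v=(Q[:,:2]-[.4255,-.2882])@np.array([-np.sin(a),np.cos(a)])
    for n,s in dict(wide=u<-.01,narrow=u>-.01).items(): 
        print(n,'u',u[s].min().round(4),u[s].max().round(4),'v',v[s].min().round(4),v[s].max().round(4))
    # disc
    bb=reg(.48,.58,-.33,-.22,.0,.03)&(g[...,0]-g[...,2]>50); print('disc',P[bb].mean(0).round(4),bb.sum())
cv2.imwrite('pics/ir.png',cv2.resize(ims[0],(750,500))[:,:,::-1])
E
```

```text
time: 21.9
tool_pos: [0.4285, 0.1925, 0.0627]
ee_rot: [3.141, -0.0, 1.659]
wrist_force: [0.3, -0.1, -0.5]
width: 0.0723
finger_force: 0.0
t 22.3 pos [0.4278 0.1923 0.1934] zaxis [-0.001 -0.    -1.   ] yang 5.1 w 0.0943 ff 0.0 wf [-0.3  0.2  0.6] q [ 0.3  -0.08  1.61 -0.    1.61  0.21]
top -0.14 26 [ 0.6289 -0.1224  0.031 ] x 0.614 0.648
top -0.12 110 [ 0.6284 -0.1102  0.0325] x 0.613 0.647
top -0.1 111 [ 0.6281 -0.0905  0.0314] x 0.612 0.645
top -0.08 86 [ 0.6269 -0.0697  0.0282] x 0.615 0.641
top -0.06 78 [ 0.6261 -0.0499  0.0287] x 0.615 0.64
top -0.04 80 [ 0.6253 -0.0303  0.0277] x 0.614 0.641
top -0.02 67 [ 0.6245 -0.012   0.0275] x 0.614 0.638
top 0.0 23 [0.6241 0.0104 0.0207] x 0.621 0.629
top 0.02 23 [0.6234 0.0296 0.0214] x 0.62 0.628
top 0.04 21 [0.6226 0.0484 0.0204] x 0.619 0.627
top 0.06 2 [0.622  0.0628 0.0201] x 0.621 0.623
battery end y [-0.1252 -0.1237  0.037   0.0639]
band [ 0.6282 -0.0615  0.0293]
sadd [ 417.1 -289.8] [97.  66.8] 9.070537567138672
wide u -0.057 -0.0388 v -0.0337 0.0331
narrow u 0.0213 0.04 v -0.029 0.0283
disc [ 0.5309 -0.2717  0.0134] 223
side -0.1
[... 190 characters left out ...]
] x 0.617 0.641
side -0.06 58 [ 0.6264 -0.0501  0.03  ] x 0.616 0.64
side -0.04 55 [ 0.6259 -0.0297  0.0308] x 0.615 0.639
side -0.02 80 [ 0.6253 -0.0093  0.0273] x 0.614 0.638
side 0.0 17 [0.6249 0.01   0.0227] x 0.622 0.629
side 0.02 21 [0.6241 0.0301 0.0226] x 0.621 0.628
side 0.04 21 [0.6231 0.0496 0.0219] x 0.62 0.627
side 0.06 2 [0.6229 0.0625 0.0217] x 0.622 0.624
battery end y [-0.1266 -0.1234  0.0509  0.0627]
band [ 0.6297 -0.0617  0.0319]
sadd [0. 0.] [0. 0.] 0.0Traceback (most recent call last):
  File "<stdin>", line 19, in <module>
    return umr_minimum(a, axis, None, out, keepdims, initial, where)
ValueError: zero-size array to reduction operation minimum which has no identity
```

```bash
python3 -m handwheel '[[[0,0,-0.033],[0.31,-0.4,0],0.38],[[0,0,0],[0.31,-0.4,0],0.38],[[0,0,0],[0.31,-0.4,0],0.38],[[0,0,0],[0.31,-0.4,0],0.38],[[0,0,0],[0.31,-0.4,0],0.38]]' >/dev/null
python3 -m handwheel '[[[0,0,0],[0.31,-0.4,0],0.38],[[0,0,0],[0.31,-0.4,0],0.38],[[0,0,0],[0.31,-0.4,0],0.38],[[0,0,0],[0.31,-0.4,0],0.38],[[0,0,0],[0.31,-0.4,0],0.38]]' >/dev/null
python3 -m handwheel '[[[0,0,0],[0.31,-0.4,0],0.38],[[0,0,0],[0.31,-0.4,0],0.38],[[0,0,0],[0.26,-0.31,0],0.38],[[0,0,0],[0,0,0],0.38]]' >/dev/null
python3 -m handwheel '[[[0,0,0],[0,0,-0.7],0.38],[[0,0,0],[0,0,-0.8],0.38],[[0,0,0],[0,0,-0.8],0.38],[[0,0,0],[0,0,0],0.38],[[0,0,0],[0,0,0],0.38]]' >/dev/null
python3 - <<'E'
from h import *
to(.627,-.063,.034,2.1)
im,d=snap('side');cv2.imwrite('pics/ir1.png',cv2.resize(im[110:240,150:330],(720,520),interpolation=cv2.INTER_CUBIC)[:,:,::-1])
E
```

```text
t 24.3 pos [ 0.6265 -0.0623  0.0771] zaxis [-0.002  0.001 -1.   ] yang 2.1 w 0.0585 ff 0.0 wf [ 0.2 -1.5  0.4] q [-0.19  0.34  1.38  0.    1.42 -0.23]
units [0.01, -0.01, -0.86] turn -0.0
```

View pics/ir1.png

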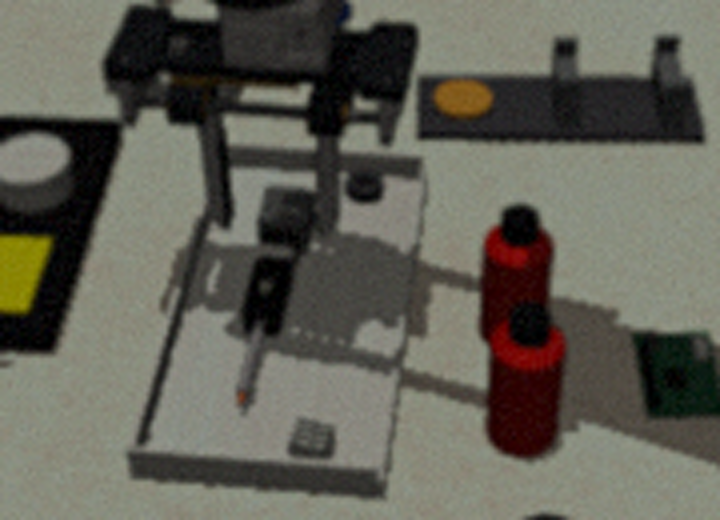

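The fingertips at (225,220) and (325,230) straddle the iron's handle, with nothing else between them. I'll go down and grip.

```bash
python3 -m handwheel '[[[0,0,0],[0.01,-0.01,-0.4],0.38],[[0,0,0],[0,0,-0.3],0.38],[[0,0,0],[0,0,-0.14],0.38],[[0,0,0],[0,0,0],0.38],[[0,0,0],[0,0,0],0.38]]'
python3 -m handwheel '[[[0,0,0],[0,0,0],1],[[0,0,0],[0,0,0],1],[[0,0,0],[0,0,0],1],[[0,0,0],[0,0,0],1],[[0,0,0],[0,0,0],1]]' 
python3 -m handwheel '[[[0,0,0],[0,0,0.1],1],[[0,0,0],[0,0,0.3],1],[[0,0,0],[0,0,0.5],1],[[0,0,0],[0,0,0.5],1],[[0,0,0],[0,0,0.5],1]]' 
python3 - <<'E'
from h import *
st(); print(robot.get_obs()['wrist_torque'])
im,d=snap('side');P=cloud('side',d)
m=(P[...,0]>.59)&(P[...,0]<.66)&(P[...,1]>-.15)&(P[...,1]<.1)&(P[...,2]>.06)&(P[...,2]<.14)
for lo in np.arange(-.14,.1,.02):
    q=m&(P[...,1]>lo)&(P[...,1]<lo+.02)
    if q.sum():print(round(lo,2),q.sum(),P[q].mean(0).round(4),P[q][:,2].max().round(4))
E
```

```text
time: 24.85
tool_pos: [0.6282, -0.0636, 0.0363]
ee_rot: [3.14, 0.0, 1.607]
wrist_force: [-0.4, -0.5, -0.2]
width: 0.0583
finger_force: 0.0
time: 25.35
tool_pos: [0.628, -0.0636, 0.0357]
ee_rot: [3.141, 0.0, 1.607]
wrist_force: [0.9, 0.0, 0.6]
width: 0.0238
finger_force: 30.0
time: 25.85
tool_pos: [0.6278, -0.0636, 0.1326]
ee_rot: [3.141, 0.0, 1.607]
wrist_force: [-0.4, -0.1, -0.7]
width: 0.0237
finger_force: 30.0
t 25.85 pos [ 0.6278 -0.0636  0.1326] zaxis [ 0.001 -0.    -1.   ] yang 2.1 w 0.0237 ff 30.0 wf [-0.4 -0.1 -0.7] q [-0.19  0.3   1.31  0.    1.52 -0.23]
[-0.02843108 -0.12348024  0.02316547]
-0.14 6 [ 0.6315 -0.122   0.1315] 0.1329
-0.12 38 [ 0.6336 -0.1116  0.1296] 0.1348
-0.1 49 [ 0.6351 -0.0888  0.1311] 0.1354
-0.08 54 [ 0.6271 -0.0685  0.1293] 0.139
-0.06 143 [ 0.6267 -0.053   0.1272] 0.1396
-0.04 65 [ 0.6245 -0.0299  0.127 ] 0.1312
-0.02 104 [ 0.6243 -0.0091  0.122 ] 0.1312
0.0 22 [0.6246 0.0095 0.1196] 0.1222
0.02 21 [0.6235 0.0305 0.1195] 0.1217
0.04 24 [0.6229 0.0504 0.1188] 0.1227
0.06 1 [0.6235 0.0622 0.1174] 0.1174
```

```bash
python3 -m handwheel '[[[0,0,-0.0615],[-0.27,-0.3,0.2],1],[[0,0,-0.0615],[-0.27,-0.3,0.3],1],[[0,0,-0.0615],[-0.27,-0.3,0],1],[[0,0,-0.0615],[-0.27,-0.3,0],1],[[0,0,-0.0615],[-0.27,-0.3,0],1]]' >/dev/null
python3 -m handwheel '[[[0,0,-0.0615],[-0.27,-0.3,0],1],[[0,0,-0.0615],[-0.27,-0.3,0],1],[[0,0,-0.0615],[-0.27,-0.3,0],1],[[0,0,-0.0615],[-0.27,-0.3,0],1],[[0,0,-0.0615],[-0.27,-0.3,0],1]]' >/dev/null
python3 -m handwheel '[[[0,0,-0.0615],[-0.27,-0.3,0],1],[[0,0,-0.0615],[-0.27,-0.3,0],1],[[0,0,-0.0615],[-0.27,-0.3,0],1],[[0,0,-0.0615],[-0.27,-0.3,0],1],[[0,0,-0.0615],[-0.27,-0.3,0],1]]' >/dev/null
python3 -m handwheel '[[[0,0,0],[0,0,0],1],[[0,0,0],[0,0,0],1],[[0,0,0],[0,0,0],1]]' 
python3 - <<'E'
from h import *
to(.425,-.2884,.066,-81)
ims=[]
for c in ['side','top']:
    im,d=snap(c);P=cloud(c,d)
    a=np.radians(9);Q=P-[.425,-.2884,0];u=Q[...,0]*np.cos(a)+Q[...,1]*np.sin(a);v=-Q[...,0]*np.sin(a)+Q[...,1]*np.cos(a)
    for lo in np.arange(-.07,.14,.02):
        q=(u>lo)&(u<lo+.02)&(abs(v)<.03)&(P[...,2]>.11)&(P[...,2]<.155)
        if q.sum():print(c,round(lo,2),q.sum(),'v',v[q].mean().round(4),'z',P[q][:,2].mean().round(4),P[q][:,2].max().round(4),'u',u[q].min().round(4),u[q].max().round(4))
    ims.append(cv2.resize(im[85:185,230:370] if c=='side' else im[140:280,320:420],(560,400) if c=='side' else (240,400)))
cv2.imwrite('pics/ir2.png',np.hstack(ims)[:,:,::-1])
E
```

```text
time: 27.7
tool_pos: [0.4258, -0.288, 0.1556]
ee_rot: [-3.141, -0.001, 0.16]
wrist_force: [-0.8, 0.1, -1.0]
width: 0.024
finger_force: 30.0
t 27.7 pos [ 0.4258 -0.288   0.1556] zaxis [ 0.001  0.    -1.   ] yang -80.8 w 0.024 ff 30.0 wf [-0.8  0.1 -1. ] q [-0.71  0.03  1.58  0.    1.53  0.71]
units [-0.02, -0.01, -1.79] turn -0.002
side -0.07 35 v 0.013 z 0.1443 0.1549 u -0.0593 -0.0504
side -0.05 83 v 0.0128 z 0.1444 0.1546 u -0.0496 -0.0301
side -0.03 82 v 0.0105 z 0.1438 0.155 u -0.0299 -0.0104
side -0.01 48 v 0.0194 z 0.1429 0.1548 u -0.01 0.0099
side 0.01 86 v 0.007 z 0.1435 0.1544 u 0.01 0.0299
side 0.03 87 v 0.0079 z 0.1433 0.1531 u 0.0303 0.0498
side 0.05 49 v 0.0073 z 0.1421 0.1529 u 0.0503 0.0686
side 0.07 18 v 0.0042 z 0.1394 0.1431 u 0.0711 0.0883
side 0.09 14 v 0.005 z 0.141 0.143 u 0.0909 0.1077
side 0.11 12 v 0.0034 z 0.1399 0.1425 u 0.1104 0.1244
top -0.07 83 v 0.0025 z 0.1494 0.1549 u -0.061 -0.0501
top -0.05 139 v 0.0026 z 0.15 0.155 u -0.05 -0.0301
top -0.03 21 v 0.0023 z 0.1521 0.1549 u -0.0299 -0.0236
top 0.03 18 v 0.0077 z 0.1449 0.1507 u 0.0425 0.0498
top 0.05 66 v 0.0031 z 0.1456 0.1527 u 0.0502 0.0693
top 0.07 32 v 0.0013 z 0.1403 0.1439 u 0.07 0.0895
top 0.09 30 v 0.0014 z 0.1399 0.1433 u 0.0903 0.1097
top 0.11 20 v 0.0013 z 0.1392 0.1434 u 0.1108 0.1271
```

View pics/ir2.png

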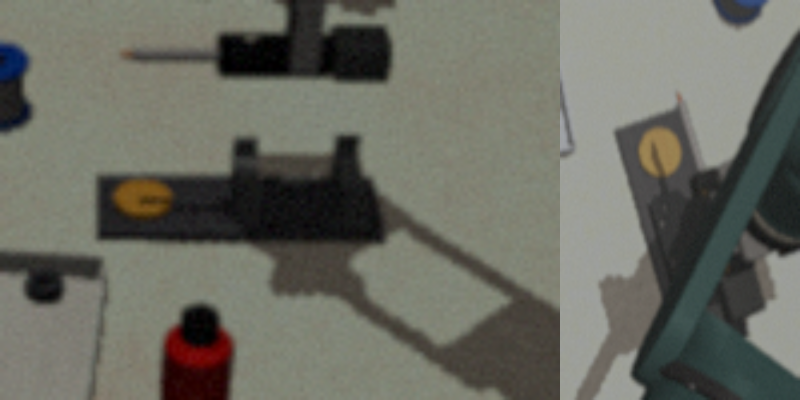

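The iron is held level above the rest, tip at (128,55) in the left panel over the disc side. I'll lower it in.

```bash
python3 -m handwheel '[[[0,0,0],[-0.02,-0.03,-0.3],1],[[0,0,0],[0,0,-0.5],1],[[0,0,0],[0,0,-0.5],1],[[0,0,0],[0,0,-0.3],1],[[0,0,0],[0,0,-0.1],1]]'
python3 -m handwheel '[[[0,0,0],[0,0,0],1],[[0,0,0],[0,0,-0.03],1],[[0,0,0],[0,0,0],1]]'
python3 -m handwheel '[[[0,0,0],[0,0,-0.03],1],[[0,0,0],[0,0,0],1]]'
python3 -m handwheel '[[[0,0,0],[0,0,-0.02],1],[[0,0,0],[0,0,0],1]]'
```

```text
time: 28.3
tool_pos: [0.4236, -0.2886, 0.0682]
ee_rot: [-3.138, 0.003, 0.16]
wrist_force: [-0.3, -0.7, -0.5]
width: 0.0235
finger_force: 30.0
time: 28.6
tool_pos: [0.425, -0.2905, 0.0702]
ee_rot: [3.14, -0.001, 0.159]
wrist_force: [0.9, -0.4, -1.5]
width: 0.0239
finger_force: 30.0
time: 28.8
tool_pos: [0.4245, -0.2903, 0.068]
ee_rot: [3.141, -0.001, 0.158]
wrist_force: [0.1, 0.7, -1.0]
width: 0.0238
finger_force: 30.0
time: 29.0
tool_pos: [0.4242, -0.2901, 0.0665]
ee_rot: [3.142, 0.0, 0.158]
wrist_force: [0.2, -0.2, -1.4]
width: 0.0234
finger_force: 30.0
```

```bash
python3 -m handwheel '[[[0,0,0],[0,0,-0.02],1],[[0,0,0],[0,0,0],1],[[0,0,0],[0,0,0],1]]' | grep -E 'pos|_force'
python3 -m handwheel '[[[0,0,0],[0,0,-0.02],1],[[0,0,0],[0,0,0],1],[[0,0,0],[0,0,0],1]]' | grep -E 'pos|_force'
python3 -c "
from h import *
im,d=snap('side');cv2.imwrite('pics/ir3.png',cv2.resize(im[85:185,230:370],(700,500),interpolation=cv2.INTER_CUBIC)[:,:,::-1])"
```

```text
tool_pos: [0.4244, -0.2902, 0.0656]
wrist_force: [-0.3, -0.5, -1.0]
finger_force: 30.0
tool_pos: [0.4244, -0.2902, 0.0656]
wrist_force: [-2.4, 2.2, 5.3]
finger_force: 30.0
```

View pics/ir3.png

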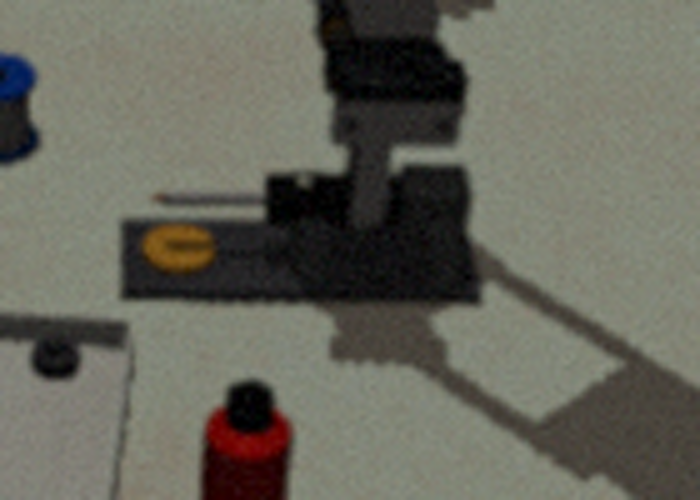

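The iron sits level in both saddles, its tip (155,197) in line above the disc (180,247). I'll release and rise.

```bash
python3 -m handwheel '[[[0,0,0],[0,0,0.02],1],[[0,0,0],[0,0,0],0.4],[[0,0,0],[0,0,0],0.4],[[0,0,0],[0,0,0],0.4],[[0,0,0],[0,0,0],0.4]]'
python3 -m handwheel '[[[0,0,0],[0,0,0.2],0.4],[[0,0,0],[0,0,0.5],0.4],[[0,0,0],[0,0,0.8],0.4],[[0,0,0],[0,0,0.8],0],[[0,0,0],[0,0,0.26],0]]' 
python3 - <<'E'
from h import *
im,d=snap('side');P=cloud('side',d)
a=np.radians(9);Q=P-[.425,-.2884,0];u=Q[...,0]*np.cos(a)+Q[...,1]*np.sin(a);v=-Q[...,0]*np.sin(a)+Q[...,1]*np.cos(a)
for lo in np.arange(-.07,.14,.02):
    q=(u>lo)&(u<lo+.02)&(abs(v)<.02)&(P[...,2]>.035)&(P[...,2]<.1)
    if q.sum():print(round(lo,2),q.sum(),'v',v[q].mean().round(4),'z',P[q][:,2].max().round(4),'u',u[q].min().round(4),u[q].max().round(4))
to(.5819,-.101,.1945,5)
to(.4285,.1925,.1925,5)
im,d=snap('top');P=cloud('top',d)
for n,y0,y1 in [('cap',.155,.228),('bot',.23,.292),('rel',.295,.37)]:
    m=(P[...,0]>.37)&(P[...,0]<.5)&(P[...,1]>y0)&(P[...,1]<y1)&(P[...,2]>.075)&(P[...,2]<.12)
    print(n,cv2.minAreaRect((P[m][:,:2]*1000).astype(np.float32)))
E
```

```text
time: 30.15
tool_pos: [0.4243, -0.2901, 0.0653]
ee_rot: [-3.142, 0.0, 0.158]
wrist_force: [-0.3, 0.0, 1.5]
width: 0.0523
finger_force: 0.0
time: 30.65
tool_pos: [0.4261, -0.2915, 0.1996]
ee_rot: [3.134, -0.006, 0.158]
wrist_force: [-0.1, 0.1, -0.1]
width: 0.0692
finger_force: 0.0
-0.07 41 v 0.0072 z 0.0668 u -0.0606 -0.0501
-0.05 88 v 0.0067 z 0.0672 u -0.0494 -0.03
-0.03 74 v 0.0057 z 0.0679 u -0.0297 -0.01
-0.01 69 v 0.0052 z 0.0657 u -0.0099 0.0087
0.01 74 v 0.0043 z 0.0656 u 0.0101 0.0292
0.03 77 v 0.0054 z 0.0662 u 0.031 0.0498
0.05 43 v 0.0024 z 0.0627 u 0.0513 0.0695
0.07 18 v 0.0003 z 0.0547 u 0.0724 0.0874
0.09 21 v 0.0005 z 0.0549 u 0.09 0.1081
0.11 12 v 0.0006 z 0.0554 u 0.1108 0.1255
t 30.7 pos [ 0.4263 -0.2917  0.1998] zaxis [ 0.008 -0.007 -1.   ] yang -80.9 w 0.0729 ff 0.0 wf [ 0.8 -1.2  0.3] q [-0.71  0.01  1.51 -0.    1.61  0.7 ]
units [3.11, 3.81, -0.11] turn 0.955
t 30.7 pos [ 0.4263 -0.2917  0.1998] zaxis [ 0.008 -0.007 -1.   ] yang -80.9 w 0.0729 ff 0.0 wf [ 0.8 -1.2  0.3] q [-0.71  0.01  1.51 -0.    1.61  0.7 ]
units [0.04, 9.68, -0.15] turn 0.955
cap ((427.95751953125, 193.8791961669922), (43.297306060791016, 41.891685485839844), 38.58707809448242)
bot ((430.62725830078125, 261.6076965332031), (40.51559066772461, 41.98122787475586), 55.60803985595703)
rel ((436.0451965332031, 323.76287841796875), (40.526546478271484, 47.24932861328125), 6.617478370666504)
```

```bash
python3 -m handwheel '[[[0,0,0.048],[0,0.48,0],0],[[0,0,0.048],[0,0.48,0],0],[[0,0,0.048],[0,0.48,0],0],[[0,0,0.048],[0,0.48,0],0],[[0,0,0.048],[0,0.48,0],0]]' >/dev/null
python3 -m handwheel '[[[0,0,0.048],[0,0.48,0],0],[[0,0,0.048],[0,0.48,0],0],[[0,0,0.048],[0,0.48,0],0],[[0,0,0.048],[0,0.48,0],0],[[0,0,0.048],[0,0.48,0],0]]' >/dev/null
python3 -m handwheel '[[[0,0,0.048],[0,0.48,0],0],[[0,0,0.048],[0,0.48,0],0],[[0,0,0.048],[0,0.48,0],0],[[0,0,0.048],[0,0.48,0],0],[[0,0,0.048],[0,0.48,0],0]]' >/dev/null
python3 -m handwheel '[[[0,0,0.048],[0,0.48,0],0],[[0,0,0.048],[0,0.48,0],0],[[0,0,0.048],[0,0.48,0],0],[[0,0,0.048],[0,0.48,0],0],[[0,0,0.048],[0,0.48,0],0]]' >/dev/null
python3 -m handwheel '[[[0,0,0],[0,0,0],0],[[0,0,0],[0,0,0],0],[[0,0,0],[0,0,0],0],[[0,0,0],[0,0,0],0],[[0,0,0],[0,0,0],0]]' >/dev/null
python3 -c "
from h import *
to(.4285,.1925,.0635,5.1)"
```

```text
t 33.25 pos [0.4244 0.1892 0.1934] zaxis [ 0. -0. -1.] yang 5.4 w 0.0942 ff 0.0 wf [-0.1  0.2  0.4] q [ 0.3  -0.09  1.62 -0.    1.61  0.2 ]
units [0.08, 0.07, -2.6] turn -0.003
```

```bash
python3 -m handwheel '[[[0,0,-0.003],[0.08,0.07,-0.3],0],[[0,0,0],[0,0,-0.7],0],[[0,0,0],[0,0,-0.8],0],[[0,0,0],[0,0,-0.8],0],[[0,0,0],[0,0,0],0.3]]' >/dev/null
python3 -m handwheel '[[[0,0,0],[0,0,0],0.38],[[0,0,0],[0,0,0],0.38],[[0,0,0],[0,0,0],0.38],[[0,0,0],[0,0,0],0.38]]' >/dev/null
python3 -c "
from h import *
to(.4285,.1925,.0635,5.1)"
```

```text
t 34.15 pos [0.4297 0.1938 0.0656] zaxis [ 0.004  0.001 -1.   ] yang 5.2 w 0.0594 ff 0.0 wf [-0.5  0.9  0.2] q [ 0.3   0.    1.79 -0.    1.34  0.21]
units [-0.02, -0.03, -0.04] turn -0.001
```

```bash
python3 -m handwheel '[[[0,0,0],[-0.02,-0.02,-0.03],0.38],[[0,0,0],[0,0,0],1],[[0,0,0],[0,0,0],1],[[0,0,0],[0,0,0],1],[[0,0,0],[0,0,0],1]]' >/dev/null
python3 -m handwheel '[[[0,0,0],[0,0,0],1],[[0,0,0],[0,0,0],1]]'
python3 -m handwheel '[[[0,0,0],[0,0,0.3],1],[[0,0,0],[0,0,0.6],1],[[0,0,0],[0,0,0.6],1],[[0,0,0],[0,0,0.6],1],[[0,0,0],[0,0,0.5],1]]' >/dev/null
python3 -m handwheel '[[[0,0,0],[0.29,-0.33,0],1],[[0,0,0],[0.29,-0.33,0],1],[[0,0,0],[0.29,-0.33,0],1],[[0,0,0],[0.29,-0.33,0],1],[[0,0,0],[0.29,-0.33,0],1]]' >/dev/null
python3 -m handwheel '[[[0,0,0],[0.29,-0.33,0],1],[[0,0,0],[0.29,-0.33,0],1],[[0,0,0],[0.29,-0.33,0],1],[[0,0,0],[0.29,-0.33,0],1],[[0,0,0],[0.29,-0.33,0],1]]' >/dev/null
python3 -m handwheel '[[[0,0,0],[0,0,0],1],[[0,0,0],[0,0,-0.5],1],[[0,0,0],[0,0,-0.7],1],[[0,0,0],[0,0,-0.7],1],[[0,0,0],[0,0,-0.4],1]]' >/dev/null
python3 -m handwheel '[[[0,0,0],[0,0,-0.1],1],[[0,0,0],[0,0,0],1],[[0,0,0],[0,0,0],1],[[0,0,0],[0,0,0],1]]' >/dev/null
python3 -c "
from h import *
to(.5732,.0274,.0665,5.1)"
```

```text
time: 34.85
tool_pos: [0.4276, 0.1925, 0.0621]
ee_rot: [3.141, -0.0, 1.661]
wrist_force: [0.6, 0.5, 1.5]
width: 0.0439
finger_force: 30.0
t 37.25 pos [0.5735 0.0276 0.0741] zaxis [ 0.004 -0.    -1.   ] yang 5.2 w 0.0435 ff 30.0 wf [ 0.3  0.  -1.9] q [-0.05  0.22  1.54  0.    1.38 -0.14]
units [-0.01, -0.0, -0.15] turn -0.001
```

```bash
python3 -m handwheel '[[[0,0,0],[0,0,-0.1],1],[[0,0,0],[0,0,-0.04],1],[[0,0,0],[0,0,0],1],[[0,0,0],[0,0,0],1]]' | grep -E 'pos|_force'
python3 -m handwheel '[[[0,0,0],[0,0,-0.03],1],[[0,0,0],[0,0,0],1],[[0,0,0],[0,0,0],1]]' | grep -E 'pos|_force'
```

```text
tool_pos: [0.5722, 0.0274, 0.0649]
wrist_force: [0.5, 0.5, -1.6]
finger_force: 30.0
tool_pos: [0.5726, 0.0274, 0.0642]
wrist_force: [-0.9, -0.5, 1.8]
finger_force: 30.0
```

```bash
python3 -m handwheel '[[[0,0,0],[0,0,0],0.3],[[0,0,0],[0,0,0],0.3],[[0,0,0],[0,0,0],0.2],[[0,0,0],[0,0,0],0]]' >/dev/null
python3 -m handwheel '[[[0,0,0],[0,0,0.4],0],[[0,0,0],[0,0,0.6],0],[[0,0,0],[0,0,0.8],0],[[0,0,0],[0,0,0.8],0]]' >/dev/null
python3 -m handwheel '[[[0,0,0],[-0.28,0.47,0],0],[[0,0,0],[-0.28,0.47,0],0],[[0,0,0],[-0.28,0.47,0],0],[[0,0,0],[-0.28,0.47,0],0],[[0,0,0],[-0.28,0.47,0],0]]' >/dev/null
python3 -m handwheel '[[[0,0,0],[-0.28,0.47,0],0],[[0,0,0],[-0.28,0.47,0],0],[[0,0,0],[-0.28,0.47,0],0],[[0,0,0],[-0.28,0.47,0],0],[[0,0,0],[-0.28,0.47,0],0]]' >/dev/null
python3 -m handwheel '[[[0,0,0],[0,0,0],0],[[0,0,0],[0,0,-0.5],0],[[0,0,0],[0,0,-0.7],0],[[0,0,0],[0,0,-0.7],0],[[0,0,0],[0,0,-0.6],0]]' >/dev/null
python3 -m handwheel '[[[0,0,0],[0,0,0],0.38],[[0,0,0],[0,0,0],0.38],[[0,0,0],[0,0,0],0.38],[[0,0,0],[0,0,0],0.38]]' >/dev/null
python3 -c "
from h import *
to(.4317,.2612,.0635,5.1)"
```

```text
t 40.65 pos [0.4339 0.2629 0.0709] zaxis [ 0.004  0.002 -1.   ] yang 5.2 w 0.065 ff 0.0 wf [-0.1 -0.5  0.3] q [ 0.43  0.08  1.7  -0.    1.35  0.34]
units [-0.04, -0.03, -0.15] turn -0.001
```

```bash
python3 -m handwheel '[[[0,0,0],[-0.02,-0.02,-0.13],0.38],[[0,0,0],[0,0,0],0.38],[[0,0,0],[0,0,0],0.38],[[0,0,0],[0,0,0],0.38],[[0,0,0],[0,0,0],0.38]]' | grep -E 'pos'
python3 -m handwheel '[[[0,0,0],[0,0,0],1],[[0,0,0],[0,0,0],1],[[0,0,0],[0,0,0],1],[[0,0,0],[0,0,0],1],[[0,0,0],[0,0,0],1]]'
python3 -m handwheel '[[[0,0,0],[0,0,0.3],1],[[0,0,0],[0,0,0.6],1],[[0,0,0],[0,0,0.6],1],[[0,0,0],[0,0,0.6],1],[[0,0,0],[0,0,0.5],1]]' >/dev/null
python3 -m handwheel '[[[0,0,0],[0.24,-0.5,0],1],[[0,0,0],[0.24,-0.5,0],1],[[0,0,0],[0.24,-0.5,0],1],[[0,0,0],[0.24,-0.5,0],1],[[0,0,0],[0.24,-0.5,0],1]]' >/dev/null
python3 -m handwheel '[[[0,0,0],[0.24,-0.5,0],1],[[0,0,0],[0.24,-0.5,0],1],[[0,0,0],[0.24,-0.5,0],1],[[0,0,0],[0.24,-0.5,0],1],[[0,0,0],[0.24,-0.5,0],1]]' >/dev/null
python3 -m handwheel '[[[0,0,0],[0.24,-0.5,0],1],[[0,0,0],[0.24,-0.5,0],1],[[0,0,0],[0,0,0],1],[[0,0,0],[0,0,-0.5],1],[[0,0,0],[0,0,-0.7],1]]' >/dev/null
python3 -m handwheel '[[[0,0,0],[0,0,-0.7],1],[[0,0,0],[0,0,-0.4],1],[[0,0,0],[0,0,-0.1],1],[[0,0,0],[0,0,0],1],[[0,0,0],[0,0,0],1]]' >/dev/null
python3 -m handwheel '[[[0,0,0],[0,0,0],1],[[0,0,0],[0,0,0],1],[[0,0,0],[0,0,0],1]]' >/dev/null
python3 -c "
from h import *
to(.5752,-.0391,.0665,5.1)"
```

```text
tool_pos: [0.4313, 0.2615, 0.0621]
time: 41.65
tool_pos: [0.4314, 0.2614, 0.062]
ee_rot: [3.141, -0.0, 1.661]
wrist_force: [0.4, -0.3, -0.3]
width: 0.0436
finger_force: 30.0
t 44.45 pos [ 0.5759 -0.0387  0.0731] zaxis [ 0.002 -0.    -1.   ] yang 5.2 w 0.0438 ff 30.0 wf [ 0.6 -0.8 -1.7] q [-0.17  0.23  1.53  0.    1.38 -0.26]
units [-0.01, -0.01, -0.13] turn -0.001
```

```bash
python3 -m handwheel '[[[0,0,0],[-0.01,-0.01,-0.1],1],[[0,0,0],[0,0,-0.04],1],[[0,0,0],[0,0,0],1],[[0,0,0],[0,0,0],1]]' | grep -E 'pos|_force'
python3 -m handwheel '[[[0,0,0],[0,0,-0.03],1],[[0,0,0],[0,0,0],1],[[0,0,0],[0,0,0],1]]' | grep -E 'pos|_force'
```

```text
tool_pos: [0.5746, -0.0391, 0.0647]
wrist_force: [-0.7, 0.5, -1.1]
finger_force: 30.0
tool_pos: [0.575, -0.0391, 0.064]
wrist_force: [-0.1, -0.3, 1.7]
finger_force: 30.0
```

```bash
python3 -m handwheel '[[[0,0,0],[0,0,0],0.3],[[0,0,0],[0,0,0],0.3],[[0,0,0],[0,0,0],0.2],[[0,0,0],[0,0,0],0]]' >/dev/null
python3 -m handwheel '[[[0,0,0],[0,0,0.4],0],[[0,0,0],[0,0,0.6],0],[[0,0,0],[0,0,0.8],0],[[0,0,0],[0,0,0.8],0]]' >/dev/null
python3 -m handwheel '[[[0,0,0],[-0.185,0.486,0],0],[[0,0,0],[-0.185,0.486,0],0],[[0,0,0],[-0.185,0.486,0],0],[[0,0,0],[-0.185,0.486,0],0],[[0,0,0],[-0.185,0.486,0],0]]' >/dev/null
python3 -m handwheel '[[[0,0,0],[-0.185,0.486,0],0],[[0,0,0],[-0.185,0.486,0],0],[[0,0,0],[-0.185,0.486,0],0],[[0,0,0],[-0.185,0.486,0],0],[[0,0,0],[-0.185,0.486,0],0]]' >/dev/null
python3 -m handwheel '[[[0,0,0],[-0.185,0.486,0],0],[[0,0,0],[-0.185,0.486,0],0],[[0,0,0],[-0.185,0.486,0],0],[[0,0,0],[-0.185,0.486,0],0],[[0,0,0],[-0.185,0.486,0],0]]' >/dev/null
python3 -m handwheel '[[[0,0,0],[0,0,0],0],[[0,0,0],[0,0,-0.5],0],[[0,0,0],[0,0,-0.7],0],[[0,0,0],[0,0,-0.7],0],[[0,0,0],[0,0,-0.6],0]]' >/dev/null
python3 -m handwheel '[[[0,0,0],[0,0,-0.12],0.38],[[0,0,0],[0,0,0],0.38],[[0,0,0],[0,0,0],0.38],[[0,0,0],[0,0,0],0.38],[[0,0,0],[0,0,0],0.38]]' >/dev/null
python3 -m handwheel '[[[0,0,0],[0,0,0],0.38],[[0,0,0],[0,0,0],0.38],[[0,0,0],[0,0,0],0.38]]' >/dev/null
python3 -c "
from h import *
to(.4368,.3254,.0635,5.1)"
```

```text
t 48.75 pos [0.4361 0.3255 0.0627] zaxis [ 0.  0. -1.] yang 5.2 w 0.0584 ff 0.0 wf [-0.1 -0.5 -0.4] q [ 0.54  0.17  1.62 -0.    1.35  0.45]
units [0.01, -0.0, 0.02] turn -0.001
```

```bash
python3 -m handwheel '[[[0,0,-0.001],[0.01,0,0],1],[[0,0,0],[0,0,0],1],[[0,0,0],[0,0,0],1],[[0,0,0],[0,0,0],1],[[0,0,0],[0,0,0],1]]'
python3 -m handwheel '[[[0,0,0],[0,0,0.3],1],[[0,0,0],[0,0,0.6],1],[[0,0,0],[0,0,0.6],1],[[0,0,0],[0,0,0.6],1],[[0,0,0],[0,0,0.5],1]]' >/dev/null
python3 -m handwheel '[[[0,0,0],[0.1,-0.27,0],1],[[0,0,0],[0.2,-0.6,0],1],[[0,0,0],[0.2,-0.6,0],1],[[0,0,0],[0.2,-0.6,0],1],[[0,0,0],[0.2,-0.6,0],1]]' >/dev/null
python3 -m handwheel '[[[0,0,0],[0.2,-0.6,0],1],[[0,0,0],[0.2,-0.6,0],1],[[0,0,0],[0.2,-0.6,0],1],[[0,0,0],[0.2,-0.6,0],1],[[0,0,0],[0.2,-0.6,0],1]]' >/dev/null
python3 -m handwheel '[[[0,0,0],[0.2,-0.6,0],1],[[0,0,0],[0.2,-0.6,0],1],[[0,0,0],[0.2,-0.6,0],1],[[0,0,0],[0.2,-0.6,0],1],[[0,0,0],[0.2,-0.46,0],1]]' >/dev/null
python3 -m handwheel '[[[0,0,0],[0,0,0],1],[[0,0,0],[0,0,0],1],[[0,0,0],[0,0,-0.5],1],[[0,0,0],[0,0,-0.7],1],[[0,0,0],[0,0,-0.7],1]]' >/dev/null
python3 -m handwheel '[[[0,0,0],[0,0,-0.4],1],[[0,0,0],[0,0,-0.1],1],[[0,0,0],[0,0,0],1],[[0,0,0],[0,0,0],1],[[0,0,0],[0,0,0],1]]' >/dev/null
python3 -m handwheel '[[[0,0,0],[0,0,0],1],[[0,0,0],[0,0,0],1],[[0,0,0],[0,0,0],1]]' >/dev/null
python3 -c "
from h import *
to(.5819,-.101,.0665,5.1)"
```

```text
time: 49.25
tool_pos: [0.4367, 0.3254, 0.0625]
ee_rot: [3.141, 0.0, 1.66]
wrist_force: [0.3, -1.0, -1.0]
width: 0.0399
finger_force: 30.0
t 52.55 pos [ 0.5818 -0.1012  0.073 ] zaxis [ 0.001 -0.    -1.   ] yang 5.1 w 0.0396 ff 30.0 wf [ 0.1 -0.6 -2. ] q [-0.27  0.26  1.49  0.    1.39 -0.36]
units [0.0, 0.0, -0.13] turn -0.0
```

```bash
python3 -m handwheel '[[[0,0,0],[0,0,-0.1],1],[[0,0,0],[0,0,-0.04],1],[[0,0,0],[0,0,0],1],[[0,0,0],[0,0,0],1]]' | grep -E 'pos|_force'
python3 -m handwheel '[[[0,0,0],[0,0,-0.03],1],[[0,0,0],[0,0,0],1],[[0,0,0],[0,0,0],1]]' | grep -E 'pos|_force'
```

```text
tool_pos: [0.5814, -0.1011, 0.0652]
wrist_force: [-0.0, 0.1, -1.9]
finger_force: 30.0
tool_pos: [0.5818, -0.1012, 0.0645]
wrist_force: [-0.1, -0.6, 0.4]
finger_force: 30.0
```

Contact. I'll release, rise clear, move back toward the start side, and check the result.

```bash
python3 -m handwheel '[[[0,0,0],[0,0,-0.005],1],[[0,0,0],[0,0,0],0.3],[[0,0,0],[0,0,0],0.3],[[0,0,0],[0,0,0],0.2],[[0,0,0],[0,0,0],0]]' >/dev/null
python3 -m handwheel '[[[0,0,0],[0,0,0.4],0],[[0,0,0],[0,0,0.6],0],[[0,0,0],[0,0,0.8],0],[[0,0,0],[0,0,0.8],0],[[0,0,0],[0,0,0.6],0]]' >/dev/null
python3 -m handwheel '[[[0,0,0],[-0.6,0,0],0],[[0,0,0],[-0.6,0,0],0],[[0,0,0],[-0.6,0,0],0],[[0,0,0],[-0.6,0,0],0],[[0,0,0],[-0.6,0,0],0]]' >/dev/null
python3 -m handwheel '[[[0,0,0],[-0.6,0,0],0],[[0,0,0],[-0.5,0,0],0],[[0,0,0],[0,0,0],0],[[0,0,0],[0,0,0],0],[[0,0,0],[0,0,0],0]]' 
python3 - <<'E'
from h import *
from scipy.optimize import least_squares
for c in ['top','side']:
    im,d=snap(c,c+'_end.png');P=cloud(c,d)
    def reg(x0,x1,y0,y1,z0,z1): return (P[...,0]>x0)&(P[...,0]<x1)&(P[...,1]>y0)&(P[...,1]<y1)&(P[...,2]>z0)&(P[...,2]<z1)
    for n,(y0,y1) in dict(cap=(.0,.06),bot=(-.062,-.0),rel=(-.13,-.07)).items():
        m=reg(.52,.62,y0-.005,y1+.005,.08,.12)
        if m.sum(): r=cv2.minAreaRect((P[m][:,:2]*1000).astype(np.float32));print(c,n,np.round(r[0],1),np.round(r[1],1),r[2])
        X=P[reg(.52,.62,y0,y1,.045,.078)]
        if n!='rel' and len(X)>9: print(' circ',least_squares(lambda p:np.hypot(X[:,0]-p[0],X[:,1]-p[1])-.022,X.mean(0)[:2],loss='soft_l1',f_scale=.002).x.round(4))
E
```

```text
time: 55.25
tool_pos: [0.3773, -0.1011, 0.2238]
ee_rot: [3.141, 0.0, 1.66]
wrist_force: [0.1, -0.5, -0.1]
width: 0.0943
finger_force: 0.0
top cap [571.3  28.4] [42.8 41.8] 86.31570434570312
 circ [0.573  0.0285]
top bot [574.6 -37.8] [40.7 42.9] 82.65762329101562
 circ [ 0.5755 -0.0377]
top rel [ 581.6 -100.8] [40.6 46.2] 4.393677234649658
side cap [572.   30.6] [42.6 41.2] 16.514299392700195
 circ [0.5732 0.0272]
side bot [574.6 -33.5] [34.7 42.4] 87.96935272216797
 circ [ 0.5754 -0.0391]
side rel [ 582.  -100.1] [39.9 48. ] 5.374023914337158
```

View pics/side_end.png

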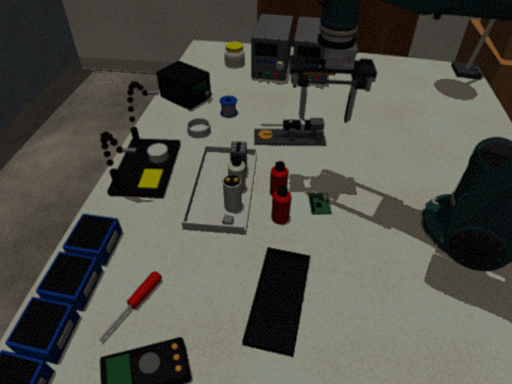

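The three parts stand in the bay at (233,190), (237,168) and (238,150), within about 1 mm of their starting spots. The iron lies in its rest at (300,126) with its tip over the disc at (266,133), the tray is empty and the gripper is clear.

```bash
python3 -c "
from bench import robot
print(robot.close_job())"
```

```text
the job is handed in; nothing more can be done
None
```

The job is handed in at about 55 s: the iron lies level in its rest with the tip over the disc, and the bottle, capacitor and relay stand upright in the bay within about 1 mm of their original spots.

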